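Shut and lock the dust box hatch

ROBOT

A 6-joint arm with a two-finger parallel gripper is mounted at the origin on a cart in front of the work surface, level with it; the furniture and walls round the work are solid. World frame = base frame: x ahead of the robot, y to its left, z up, the work surface at z = 0. Lengths are in m, angles in rad, forces in N, time in s.
With the tool pointing down it reaches from about 0.225 to 0.875 m from the base axis. Payload 3.4 kg.
Tool frame: the origin (TCP) lies on the centre line of the jaws, within the pads' length; the fingertips stand 11 mm ahead of it and the grasp point (between the pads) lies 8 mm behind it; z points along the fingers, y is the line along which they close (so a half turn about z gives the same grasp; the last joint's range is limited). The gripper opens to 85 mm and grips with 20 to 120 N. Pads are 22 mm wide; open, the fingers measure 114 mm over their backs; the gripper's body (76 mm by 85 mm) begins 54 mm behind the grasp point. The pads swing forward as they close: fully open they stand 13 mm farther back than shut.
Start: joints at [1.136, 0.276, 1.505, -0, 1.361, -0.121], TCP at [0.178, 0.547, 0.242] pointing down, gripper open.
Joint ranges: [-2.89, 2.89], [-0.75, 2.08], [0.22, 2.7], [-1.18, 4.32], [0.11, 2.71], [-2.7, 2.7]. Speed limits (rad/s): [2.57, 2.57, 3.14, 3.14, 3.14, 3.14].

INTERFACE

Orientations are given as a unit quaternion [w, x, y, z].
In Python, from rig import manip, eyes, job gives the robot as it stands.
- The arm moves only by the tool drive_tool, never from a script. Its argument "rows" is a list of rows, each a list of 3 entries, a list of its own where there are three numbers: the turn, a rotation vector about the world's x, y, z in rad, then the shift along the world's x, y, z in cm, then the finger opening in cm, from 0 to 8.54. A call has 1 to 8 rows; each row shifts and turns the commanded pose from where the row before left it; what a row does not reach is not made up. A row lasts 1/8 s, in which the tool goes at most 62.5 mm and 10.7 degrees, less where a joint would pass 70% of its speed; a pose out of reach is approached as far as the arm can. A call is refused whole if a number of a shift passes 6.25 or a number of a turn 0.188, either way. A call with a gripper value outside its range is refused whole. The fingers move at their own pace and stop on an object; "force" is the grip in N (left out, the last holds). Time passes only in rows, so rows that do not move let the fingers close. It gives the time, the measured TCP pose, the force, the opening and the grip force at its end, in the units of the state.
- manip.get_state(): the state, without advancing time (a new reading comes with each control period).
- eyes.get_image(name): name is "scene" or "top" or "wrist"; returns the picture (480x640x3 uint8, red, green, blue); there is no depth.
- eyes.get_calibration(name): a dict with "camera_matrix" (3x3 intrinsics, pixels), "k1" (the pictures are not rectified: a ray, as slopes to the right and down, at radius r is drawn at 1 + k1 r^2 times it, then the intrinsics apply), "view" (4x4, takes a point from world to camera coordinates). Camera axes: x right, y up, looking along -z (the intrinsics and any distortion apply to the point x, -y, -z); pixel columns grow to the right and rows downward; lengths in m; the calibration is good to about 2 mm. A picture is of the moment at which its call begins: read the wrist's pose just before it. get_calibration takes no time and is no camera call; for the wrist camera it gives the pose at the moment of the call.
- job.sign_off(): hands the job in; it is judged then, once.
The state is a dict: "clock": time; "qpos": joint angles; "qd": joint speeds; "effort": joint torques, N m; "position": TCP position; "ee_rot": TCP orientation; "contact_force": force on the tool from outside, world axes, zero at the start; "moment": the same for the moment, N m; "width": finger opening in m; "gripper_force": force on a finger pad.
Only numpy, scipy, OpenCV 4.12 (cv2) and the standard library are available. Lean on these libraries where they do the work, as an engineer would, in place of code of your own. Each camera call takes 0.05 s, during which the arm holds its last target. There are 200 camera calls.

TASK

With a fingertip, push the hatch panel of the blue dust box down until it is shut, then set a fingertip in the slot of its quarter-turn cam dial and turn it clockwise (seen from above) as far as it goes, so that the slot lies across in line with the two white marks and the panel is locked. Do it all by pushing with the fingertips: grasp and lift nothing, never raise the panel, leave the things standing round the box where they are, and finish clear of everything.

Things in the scene. Friction and masses are not known exactly. Their poses are not given: they have to be found in the camera images.
- dust_box: Blue sheet-steel dust box fixed to the bench, 190 (x) x 250 (y) x 110 mm high; origin at the centre of its underside. Its x axis points from the front wall (louvres; there the hatch opens) to the rear wall (hinge), y to its left, z up. Yaw up to 0.45 rad either way. A black hose port, 62 mm across, stands 30 mm out of its -y side
- hatch_panel (a joint): Grey hatch panel on top of the box, 190 x 250 x 6 mm, hinged along the box's rear top edge (95 mm behind the origin, 110 mm up). Value in rad: 0 shut (rigid stop), grows as the front edge rises; starts 0.15 to 0.35. Stiff hinge: it stays where it is left; 2 to 4 N at the front edge push it down
- push_pad (a point): Centre of the top of a round black rubber push pad (38 mm across, 3 mm high) on the panel's top at its front left corner, 160 mm from the hinge. It moves with the panel; 119 mm above the bench when shut. Its x and y axes are the panel's
- cam (a joint): Cam dial, in rad: 0 unlocked (slot along the panel's x), grows clockwise seen from above, pi/2 locked (slot along y; rigid stop); starts 0 to 0.3. Stays where left; about 4 N in the slot turn it. In the last 30 degrees a tongue under the panel slides under a ramped keeper and draws the panel fully down; with the panel over about 10 mm open at the front it misses
- dial_centre (a point): On the dial's axis at the height of the slot's floor (119 mm above the bench when shut); axes are the panel's, not turning with the dial. Dial: 112 mm disc, orange-floored slot 42 mm wide right across it, black side walls 16 mm above the slot floor. Fixed dark steel collar round it, outside 131 mm, inside 115 mm, top 14 mm above the floor; white marks left and right
- slot_end (a point): Point on the slot's floor, on its centre line, 34 mm from the dial's axis; it turns with the dial, from the front (-x of the box, the panel's open edge) when unlocked to the left (+y of the box) when locked. Shut fingers together (up to about 30 x 25 mm) fit in the slot here, about 15 mm deep
- hinged_tin: Small grey tin, 57 x 60 x 60 mm, standing loose left of the box; origin at the centre of its underside. Bystander
- screwdriver_a: Red-handled screwdriver, 195 mm long, lying loose left of the box, beyond the tin; origin at its middle on the bench. Bystander
- bit_box: Small blue box, 53 x 56 x 62 mm, standing loose right of the box; origin at the centre of its underside. Bystander
- pencil_1: Short yellow pencil, 96 mm long, lying loose in front of the box; origin at its middle on the bench. Bystander

How it is judged:
On the way, in this order (a step that is already met when the one before it is completed fails the run):
1. the panel is pushed shut (within 0.03 rad) while the dial is still unlocked (below 0.9 rad) (value of joint hatch_panel below 0.03 rad and value of joint cam below 0.9 rad), for 0.1 s.
2. the dial is turned to its stop (above 1.4 rad), with the panel shut (value of joint hatch_panel below 0.02 rad and value of joint cam above 1.4 rad), for 0.1 s.
At the end, for the whole second after the job is handed in: The hatch panel is shut (within 0.02 rad), the cam dial is turned clockwise to above 1.4 rad (80 of 90 degrees), and the tin, screwdriver, small box and pencil are within 30 mm of where they stood (all of step 2 and distance of each of hinged_tin, screwdriver_a, bit_box, pencil_1 from where it was at the start of the episode below 0.03 m); the robot touches nothing.
It fails at once if the panel is raised by more than about 0.1 rad from where it stood (value of joint hatch_panel above 0.4 rad or (value of joint hatch_panel above 0.3 rad and distance of push_pad from where it was at the start of the episode above 0.011 m) or (value of joint hatch_panel above 0.26 rad and distance of push_pad from where it was at the start of the episode above 0.018 m)).
It fails at once if a bystander is moved by more than 30 mm or lifted (distance of any of hinged_tin, screwdriver_a, bit_box, pencil_1 from where it was at the start of the episode above 0.03 m).
It also fails if it takes over 51 s, if anything falls off the work surface, if the arm or the gripper's body presses on something with over 40 N, if the wrist force passes 120 N, or if a joint passes its speed limit or range.

## Working session

There is one attempt and no reset: what is moved stays moved. The work goes in short steps, Python scripts to look and compute and a tool call to move; the robot and the scene stay as the last step left them, time stands still between calls to the robot, and variables do not carry over. Pictures are saved under pics/ and viewed, at most 10 in all, crops included, and the job is handed in when it is done.

Besides the shell and the picture viewer there is one more tool, called after "Emit:" by a JSON object that holds its "api" and its "payload", one argument or row to a line. drive_tool: Moves the arm, as the interface text tells. Its arguments: {"type":"object","properties":{"rows":{"type":"array"},"force":{"type":"number"}},"required":["rows"]}

```bash
mkdir -p pics; ls
python3 - <<'E'
from rig import manip, eyes, job
import cv2
s=manip.get_state();print(s['clock'],s['position'],s['ee_rot'],s['width'],s['contact_force'])
for n in("top","scene"):
    cv2.imwrite(f"pics/{n}0.png",eyes.get_image(n)[:,:,::-1]); c=eyes.get_calibration(n);print(n,c)
E
```

```text
pics
0.0 [0.17727188 0.54644947 0.24139946] [-2.64851739e-04  1.56267960e-01  9.87714235e-01 -9.18628269e-04] 0.08568983761886502 [-0.53880852 -0.10351105 -0.73026738]
top {'camera_matrix': array([[564.75269851,   0.        , 315.55925121],
       [  0.        , 564.75269851, 241.39884761],
       [  0.        ,   0.        ,   1.        ]]), 'k1': 0.029094614625301444, 'view': array([[ 1.61660533e-02, -9.99869172e-01, -5.45955720e-04,
        -2.79741680e-02],
       [ 9.85420722e-01,  1.58399533e-02,  1.69396268e-01,
        -5.51766212e-01],
       [-1.69365458e-01, -3.27646517e-03,  9.85547871e-01,
        -1.09026359e+00],
       [ 0.00000000e+00,  0.00000000e+00,  0.00000000e+00,
         1.00000000e+00]])}
scene {'camera_matrix': array([[587.65661303,   0.        , 324.19356107],
       [  0.        , 587.65661303, 242.70524035],
       [  0.        ,   0.        ,   1.        ]]), 'k1': -0.1912696542937205, 'view': array([[ 0.46629162, -0.8843361 ,  0.02284245, -0.25594428],
       [ 0.39385001,  0.23065142,  0.88976519, -0.32052173],
       [-0.79212012, -0.40589355,  0.45584661, -0.76972112],
       [ 0.        ,  0.        ,  0.        ,  1.        ]])}
```

View pics/top0.png

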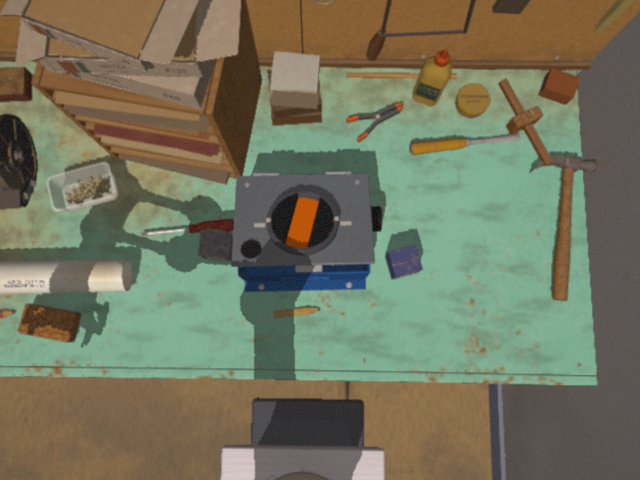

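View pics/scene0.png

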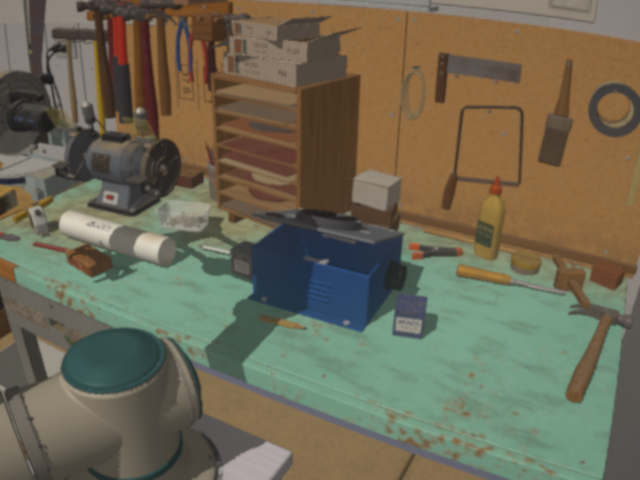

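Run:
```python
import cv2
a=cv2.imread("pics/top0.png")[160:300,190:390]; a=cv2.convertScaleAbs(a,alpha=1.5,beta=20)
cv2.imwrite("pics/c0.png",cv2.resize(a,None,fx=4,fy=4,interpolation=cv2.INTER_CUBIC))
a=cv2.imread("pics/scene0.png")[195:335,225:425]; a=cv2.convertScaleAbs(a,alpha=1.5,beta=20)
cv2.imwrite("pics/c1.png",cv2.resize(a,None,fx=4,fy=4,interpolation=cv2.INTER_CUBIC))
```

```text
(no output)
```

View pics/c0.png

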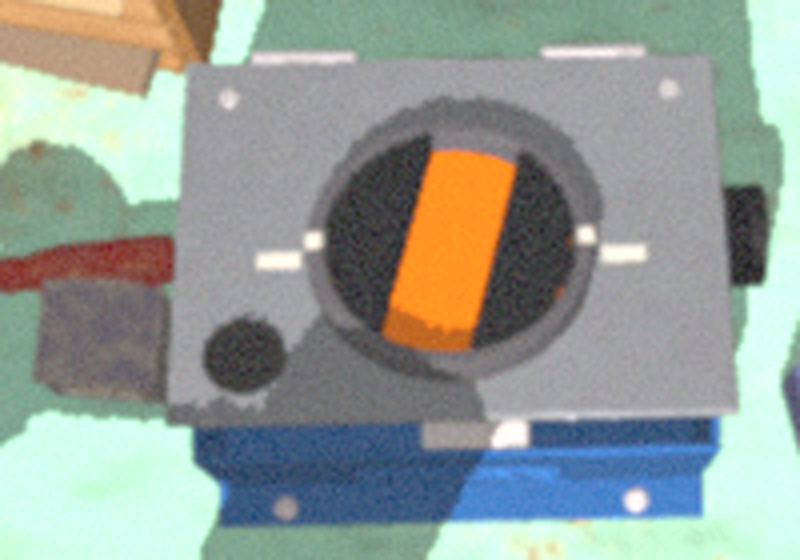

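View pics/c1.png

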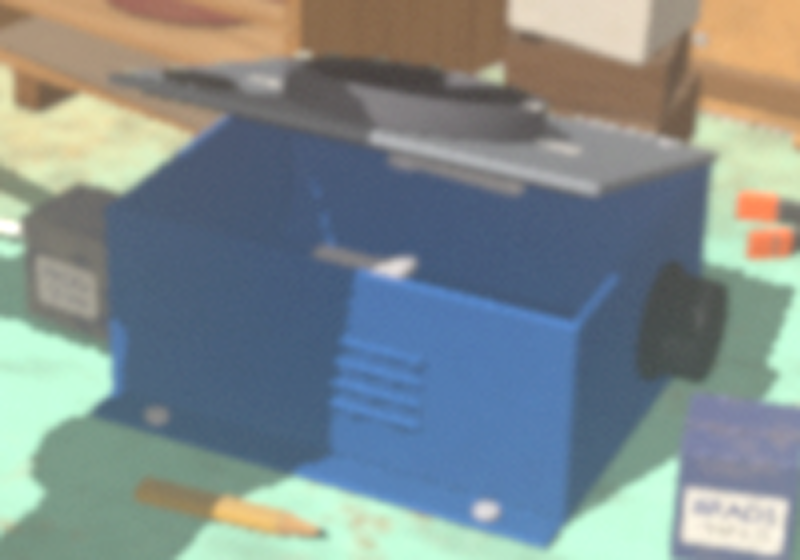

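```bash
cat > h.py <<'E'
import numpy as np
from rig import eyes
def proj(c,P):
    P=np.atleast_2d(P); q=P@c['view'][:3,:3].T+c['view'][:3,3]
    s=np.c_[q[:,0]/-q[:,2],-q[:,1]/-q[:,2]]; s=s*(1+c['k1']*(s**2).sum(1))[:,None]
    K=c['camera_matrix']; return s*[K[0,0],K[1,1]]+K[:2,2]
def box2w(b,P):
    c,s=np.cos(b[2]),np.sin(b[2]); P=np.atleast_2d(P)
    return np.c_[b[0]+c*P[:,0]-s*P[:,1],b[1]+s*P[:,0]+c*P[:,1],P[:,2]]
def pan2box(th,P): # panel frame: origin hinge, x fwd same as box
    P=np.atleast_2d(P);c,s=np.cos(th),np.sin(th)
    # front (-x) rises
    return np.c_[95+0*P[:,0],P[:,1]*1000,110+0*P[:,0]]/1000+np.c_[c*P[:,0]+s*P[:,2],0*P[:,0],-s*P[:,0]+c*P[:,2]]
E
cat > fit.py <<'E'
from h import *
from scipy.optimize import least_squares
T,S=eyes.get_calibration("top"),eyes.get_calibration("scene")
tp=np.array([[190,63],[711,57],[738,411],[168,422],[245,355],[278,261],[624,253],[432,150],[383,333],[517,163],[470,350]])/4+[190,160]
sp=np.array([[600,188],[112,78],[577,322],[108,208]])/4+[225,195]
def res(p):
    x,y,yaw,th,pady,dx,dy,cam=p; b=p[:3]
    f=lambda P:box2w(b,pan2box(th,P))
    r=[(proj(T,f([[0,.125,.006],[0,-.125,.006],[-.19,-.125,.006],[-.19,.125,.006],[-.16,pady,.009],[dx,dy+.083,.006],[dx,dy-.083,.006]]))-tp[:7])]
    r[0][5:,0]=0  # marks: only row
    r.append(proj(S,f([[-.19,-.125,.006],[-.19,.125,.006]]))-sp[:2])
    r.append(proj(S,box2w(b,[[-.095,-.125,.11],[-.095,.125,.11]]))-sp[2:])
    d=np.array([-np.cos(cam),np.sin(cam)]);n=np.array([d[1],-d[0]])
    # slot edges: signed distance of pixel from projected lines; left edge = higher y
    for sgn,a in((1,7),(-1,9)):
        off=np.array([dx,dy])+sgn*.021*(n if n[1]>0 else -n)
        e=[np.r_[off+t*d,.009] for t in(-.05,.05)]
        q=proj(T,f(e)); l=q[1]-q[0]; l/=np.linalg.norm(l)
        for m in tp[a:a+2]-q[0]: r.append(np.array([[l[0]*m[1]-l[1]*m[0],0]]))
    return np.concatenate(r).ravel()
o=least_squares(res,[.55,0,0,.2,.09,-.09,0,.1],loss='soft_l1')
print(o.x.round(4));print(res(o.x).reshape(-1,2).round(1).tolist())
x=o.x
for n,th in(("now",x[3]),("shut",0)):
    P=[[-.16,x[4],.009],[x[5],x[6],.009],[-.19,0.125,.006]]
    print(n,box2w(x[:3],pan2box(th,P)).round(4).tolist())
E
python3 fit.py
```

```text
[ 0.5733  0.0039  0.0358  0.3149  0.0936 -0.1094  0.0018  0.2303]
[[0.5, 0.3], [-0.1, -0.6], [-0.3, -0.3], [1.1, -0.3], [0.0, 0.2], [0.0, -0.1], [0.0, 0.1], [-0.7, 0.3], [-0.1, -0.4], [0.5, 1.3], [-1.1, -0.7], [-0.4, 0.0], [-0.5, 0.0], [0.4, 0.0], [0.5, 0.0]]
now [[0.5157, 0.0955, 0.1681], [0.5671, 0.0055, 0.1524], [0.4851, 0.1258, 0.1746]]
shut [[0.505, 0.0951, 0.119], [0.5589, 0.0052, 0.119], [0.4739, 0.1254, 0.116]]
```

The top view shows the panel corners, the pad at (251,248) and the dial at (303,221). The fit residuals are about 1 px, giving panel 0.315, cam 0.23 and yaw 0.036, so I'm moving above the pad.

Emit:
{"api": "drive_tool", "payload": {
  "rows": [
    [[0,0,0],[2.8,-3.75,-0.1],0],
    [[0,0,0],[2.8,-3.75,-0.1],0],
    [[0,0,0],[2.8,-3.75,-0.1],0],
    [[0,0,0],[2.8,-3.75,-0.1],0],
    [[0,0,0],[2.8,-3.75,-0.1],0],
    [[0,0,0],[2.8,-3.75,-0.1],0],
    [[0,0,0],[2.8,-3.75,-0.1],0],
    [[0,0,0],[2.8,-3.75,-0.1],0]
  ],
  "force": 20
}}

```text
clock: 1.1
position: [0.402, 0.2455, 0.234]
ee_rot: [-0.0, 0.156, 0.988, -0.0]
contact_force: [0.1, 0.5, -0.2]
width: 0.0003
gripper_force: 0.0
```

Emit:
{"api": "drive_tool", "payload": {
  "rows": [
    [[0,0,0.03],[2.8,-3.75,-0.1],0],
    [[0,0,0.03],[2.8,-3.75,-0.1],0],
    [[0,0,0.03],[2.8,-3.75,-0.1],0],
    [[0,0,0.03],[2.8,-3.75,-0.1],0],
    [[0,0,0],[0,0,0],0],
    [[0,0,0],[0,0,0],0]
  ]
}}

```text
clock: 1.85
position: [0.5128, 0.0972, 0.2298]
ee_rot: [-0.001, 0.097, 0.995, 0.0]
contact_force: [0.0, -0.4, 0.1]
width: -0.0
gripper_force: 0.0
```

Emit:
{"api": "drive_tool", "payload": {
  "rows": [
    [[0,0,0],[0,0,-2],0],
    [[0,0,0],[0,0,-2],0],
    [[0,0,0],[0,0,-0.8],0],
    [[0,0,0],[-0.1,0,-0.6],0],
    [[0,0,0],[-0.1,0,-0.6],0],
    [[0,0,0],[-0.1,0,-0.6],0],
    [[0,0,0],[-0.1,0,-0.6],0]
  ]
}}

```text
clock: 2.72
position: [0.5094, 0.097, 0.1582]
ee_rot: [0.0, 0.097, 0.995, 0.0]
contact_force: [-0.1, -0.5, 1.6]
width: -0.0004
gripper_force: 0.8
```

Emit:
{"api": "drive_tool", "payload": {
  "rows": [
    [[0,0,0],[-0.1,0,-0.6],0],
    [[0,0,0],[-0.1,0,-0.6],0],
    [[0,0,0],[-0.1,0,-0.6],0],
    [[0,0,0],[-0.1,0,-0.5],0],
    [[0,0,0],[0,0,0],0]
  ]
}}

```text
clock: 3.35
position: [0.5054, 0.0969, 0.1348]
ee_rot: [-0.0, 0.097, 0.995, -0.0]
contact_force: [0.1, 0.0, -0.1]
width: 0.0003
gripper_force: 0.0
```

Emit:
{"api": "drive_tool", "payload": {
  "rows": [
    [[0,0,0],[0,0,-0.3],0],
    [[0,0,0],[0,0,-0.2],0],
    [[0,0,0],[0,0,-0.2],0],
    [[0,0,0],[0,0,0],0]
  ]
}}

```text
clock: 3.85
position: [0.5055, 0.0969, 0.13]
ee_rot: [0.0, 0.097, 0.995, 0.0]
contact_force: [-4.1, -0.3, 10.3]
width: 0.0
gripper_force: 5.7
```

Emit:
{"api": "drive_tool", "payload": {
  "rows": [
    [[0,0,0],[0,0,3],0],
    [[0,0,0],[0,0,3],0],
    [[0,0,0],[0.5,-2.1,1],0],
    [[0,0,0],[0.5,-2.1,0],0],
    [[0,0,0],[0.5,-2.1,0],0],
    [[0,0,0],[0.5,-2.1,0],0],
    [[0,0,0],[0,0,0],0],
    [[0,0,0],[0,0,0],0]
  ]
}}

```text
clock: 4.85
position: [0.5252, 0.0135, 0.1981]
ee_rot: [-0.0, 0.097, 0.995, 0.0]
contact_force: [-0.2, -0.2, -0.6]
width: -0.0003
gripper_force: 0.0
```

Run:
```python
from h import *
from rig import manip
import cv2
print(manip.get_state()['position'])
C=eyes.get_calibration("wrist"); a=eyes.get_image("wrist")[:,:,::-1].copy()
b=[.5733,.0039,.0358]
P=box2w(b,pan2box(0,[[-.1094,.0018,.009],[-.1094-.034*np.cos(.23),.0018+.034*np.sin(.23),.009],[-.16,.0936,.009],[-.19,.125,.006],[-.1094,.085,.006],[-.1094,-.081,.006]]))
for q in proj(C,P): print(q.round()); cv2.circle(a,tuple(int(v) for v in q),4,(0,255,0),-1)
t=eyes.get_image("top")[160:300,190:390,::-1]
t=cv2.resize(cv2.convertScaleAbs(t,alpha=1.5,beta=20),None,fx=2,fy=2); z=np.zeros((280,640,3),np.uint8); z[:,:400]=t
o=np.vstack([a,z]); cv2.imwrite("pics/w1.png",cv2.resize(o,None,fx=.78,fy=.78))
```

```text
[0.52524698 0.01347232 0.19813514]
[318. 310.]
[318. 258.]
[460. 196.]
[510. 128.]
[454. 279.]
[190. 334.]
```

View pics/w1.png

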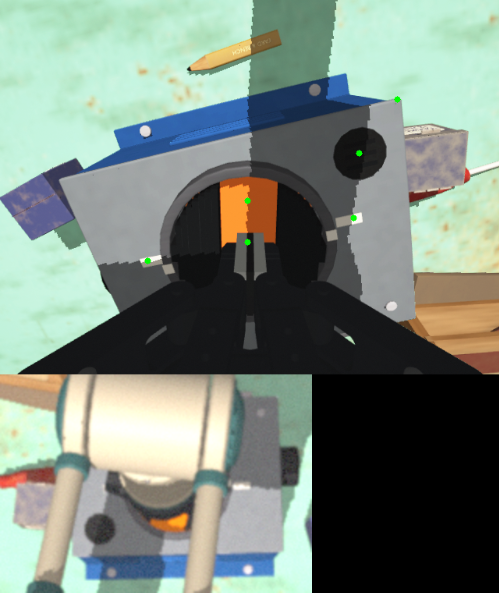

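The wrist view shows the panel shut. The predicted points fall on the pad (460,196), the left mark (454,279) and the slot, and the fingers are above the slot. I'm descending.

Emit:
{"api": "drive_tool", "payload": {
  "rows": [
    [[0,0,0],[0,-0.1,-2],0],
    [[0,0,0],[0,0,-1.5],0],
    [[0,0,0],[0,0,-1],0],
    [[0,0,0],[0,0,-1],0],
    [[0,0,0],[0,0,-0.9],0],
    [[0,0,0],[0,0,0],0],
    [[0,0,0],[0,0,0],0]
  ]
}}

```text
clock: 5.82
position: [0.5258, 0.0119, 0.1346]
ee_rot: [0.0, 0.097, 0.995, 0.0]
contact_force: [-0.1, -0.3, 0.8]
width: -0.0001
gripper_force: 0.0
```

Run:
```python
import numpy as np
from rig import manip
p=manip.get_state()['position']; c=np.array([.5589,.0052]); y=.0358; r=.034
for k in range(0,19):
    a=.23+k*.085; d=r*np.array([-np.cos(a),np.sin(a)]); lead=.006*min(1,k/2)
    t=np.array([np.sin(a),np.cos(a)]); q=d+lead*t
    w=c+np.array([np.cos(y)*q[0]-np.sin(y)*q[1],np.sin(y)*q[0]+np.cos(y)*q[1]])
    print(k,round(a,2),w.round(4),((w-p[:2])*100).round(2)); p=w
```

```text
0 0.23 [0.5255 0.0118] [-0.03 -0.01]
1 0.32 [0.527  0.0175] [0.15 0.57]
2 0.4 [0.5293 0.0229] [0.22 0.55]
3 0.48 [0.5309 0.0254] [0.16 0.25]
4 0.57 [0.5327 0.0277] [0.18 0.23]
5 0.66 [0.5347 0.0298] [0.2  0.21]
6 0.74 [0.5369 0.0318] [0.22 0.2 ]
7 0.83 [0.5392 0.0336] [0.23 0.18]
8 0.91 [0.5417 0.0351] [0.25 0.16]
9 0.99 [0.5443 0.0365] [0.26 0.14]
10 1.08 [0.547  0.0376] [0.27 0.11]
11 1.17 [0.5498 0.0385] [0.28 0.09]
12 1.25 [0.5527 0.0392] [0.29 0.07]
13 1.33 [0.5556 0.0396] [0.29 0.04]
14 1.42 [0.5585 0.0397] [0.29 0.02]
15 1.51 [0.5614 0.0396] [ 0.29 -0.01]
16 1.59 [0.5643 0.0393] [ 0.29 -0.03]
17 1.68 [0.5672 0.0387] [ 0.29 -0.06]
18 1.76 [0.57   0.0379] [ 0.28 -0.08]
```

Emit:
{"api": "drive_tool", "payload": {
  "rows": [
    [[0,0,-0.085],[0.15,0.55,0],0],
    [[0,0,-0.085],[0.2,0.55,0],0],
    [[0,0,-0.085],[0.15,0.25,0],0],
    [[0,0,-0.085],[0.2,0.25,0],0],
    [[0,0,-0.085],[0.2,0.2,0],0],
    [[0,0,-0.085],[0.2,0.2,0],0],
    [[0,0,-0.085],[0.25,0.2,0],0],
    [[0,0,-0.085],[0.25,0.15,0],0]
  ]
}}

```text
clock: 6.82
position: [0.5406, 0.0345, 0.1347]
ee_rot: [-0.0, 0.424, 0.906, -0.001]
contact_force: [-2.5, -2.6, 1.1]
width: -0.0002
gripper_force: 1.9
```

Contact is about 3.6 N against the direction of turning, as expected.

Emit:
{"api": "drive_tool", "payload": {
  "rows": [
    [[0,0,-0.085],[0.25,0.15,0],0],
    [[0,0,-0.085],[0.3,0.1,0],0],
    [[0,0,-0.085],[0.3,0.1,0],0],
    [[0,0,-0.085],[0.3,0.05,0],0],
    [[0,0,-0.085],[0.3,0.05,0],0],
    [[0,0,-0.085],[0.3,0,0],0],
    [[0,0,-0.085],[0.3,0,0],0]
  ]
}}

```text
clock: 7.7
position: [0.5606, 0.0402, 0.1346]
ee_rot: [-0.001, 0.671, 0.741, -0.001]
contact_force: [-3.3, -0.5, 1.2]
width: 0.0001
gripper_force: 1.7
```

Emit:
{"api": "drive_tool", "payload": {
  "rows": [
    [[0,0,0],[0.3,0,0],0],
    [[0,0,0],[0.2,0,0],0],
    [[0,0,0],[0.2,0,0],0],
    [[0,0,0],[0,0,0],0]
  ]
}}

```text
clock: 8.2
position: [0.5665, 0.0384, 0.1341]
ee_rot: [-0.001, 0.669, 0.743, -0.003]
contact_force: [-7.0, -5.0, 3.1]
width: -0.0002
gripper_force: 3.4
```

Emit:
{"api": "drive_tool", "payload": {
  "rows": [
    [[0,0,0],[0.3,0,0],0],
    [[0,0,0],[0.3,0,0],0],
    [[0,0,0],[0,0,0],0]
  ]
}}

```text
clock: 8.57
position: [0.5671, 0.0384, 0.1339]
ee_rot: [-0.005, 0.669, 0.743, -0.007]
contact_force: [-17.0, -5.1, 10.4]
width: -0.0001
gripper_force: 8.7
```

Rigid stop reached: 17 N with no further motion. I'm backing off, lifting and looking.

Emit:
{"api": "drive_tool", "payload": {
  "rows": [
    [[0,0,0],[-0.6,0,0],0],
    [[0,0,0],[-0.5,0,0],0],
    [[0,0,0],[0,0,1.5],0],
    [[0,0,0],[0,0,3],0],
    [[0,0,0],[0,0,5],0],
    [[0,0,0],[-4,0,4],0],
    [[0,0,0],[-5,0,2],0],
    [[0,0,0],[-5,0,0],0]
  ]
}}

```text
clock: 9.57
position: [0.425, 0.04, 0.2927]
ee_rot: [0.003, 0.67, 0.742, 0.003]
contact_force: [-0.1, 0.4, 0.3]
width: -0.0003
gripper_force: 0.0
```

Emit:
{"api": "drive_tool", "payload": {
  "rows": [
    [[0,0,0],[-4,4,0],0],
    [[0,0,0],[-2,5,0],0],
    [[0,0,0],[-2,5,0],0],
    [[0,0,0],[0,5,0],0],
    [[0,0,0],[0,5,0],0],
    [[0,0,0],[0,3,0],0],
    [[0,0,0],[0,0,0],0]
  ]
}}

```text
clock: 10.45
position: [0.3447, 0.3124, 0.2904]
ee_rot: [0.0, 0.669, 0.743, 0.002]
contact_force: [0.0, -1.2, -0.1]
width: -0.0005
gripper_force: 0.0
```

Run:
```python
from h import *
import cv2
a=eyes.get_image("top")[:,:,::-1].copy()
b=[.5733,.0039,.0358]; T=eyes.get_calibration("top")
P=box2w(b,pan2box(0,[[-.19,.125,.006],[-.19,-.125,.006],[-.1094,.0018,.009]]))
Q=((proj(T,P)-[140,160])*2.8)
a=cv2.resize(cv2.convertScaleAbs(a[160:330,140:420],alpha=1.5,beta=20),None,fx=2.8,fy=2.8)
for q in Q: cv2.circle(a,tuple(int(v) for v in q),2,(0,255,0),-1)
cv2.imwrite("pics/t2.png",a)
```

```text
(no output)
```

View pics/t2.png

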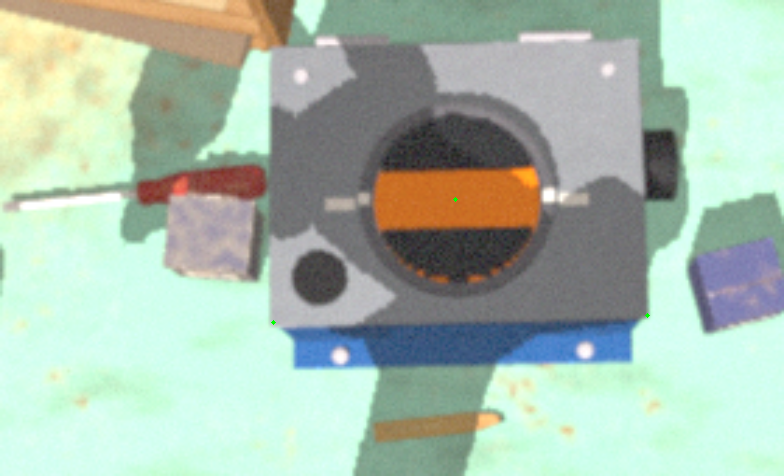

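The slot lies in line with the white marks (344,203 and 570,198). The panel's front corners sit at their predicted shut positions, (273,322) and (647,315). The bystanders have not moved and the arm is clear.

```bash
python3 -c "
from rig import job
print(job.sign_off())"
```

```text
the job is handed in; nothing more can be done
None
```

The hatch panel is pushed shut and the cam dial is turned clockwise to its stop, with the slot in line with the white marks. The bystanders are where they stood and the arm is clear; the job is handed in at about 10.5 s, and no verdict was returned.

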